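Load a light-sensitive reagent into the covered carousel

TASK

The brown glass bottle standing on the bench is to go into the covered reagent carousel. Wind the crank on top until the empty large bay stands squarely in the loading gap, then pass the bottle in under the roof edge, upright all the way, and leave it standing on the floor of that bay, with the bay still in the gap. Leave the white bottle and the glass beaker where they stand.

Things in the scene. Friction and masses are not known exactly. Their poses are not given: they have to be found in the camera images.
- carousel: Fixed housing: round white base 292 mm across, amber clear wall (outer radius 140 mm) closed all round but for the loading gap, flat amber clear roof (underside 200 mm, top 206 mm above the bench). Origin on the turning axis at bench level, z up; its -x axis points out through the middle of the gap. Five bays stand on the tray inside, 72 degrees apart, only the one in the gap can be reached.
- gap_mid (a point): Middle of the loading gap, 95 mm from the axis, 30 mm above the bench, fixed in the housing. Gap: 152 mm between its edge posts, base there 19 mm high. The roof is cut back to radius 105 mm over the gap, so it still overhangs this point by 10 mm: a tool pointing straight down strikes it, one leaning back 35 to 45 degrees out of the gap gets in below.
- rotor (a joint): Angle of the turning tray (with bays and crank), rad, positive anticlockwise from above, travel -1.0 to 7.3. At 0 and at 6.283 the empty large bay stands squarely in the gap; 0.25 rad off still counts. Stiff (0.15 N m), stays where left. Tray: radius 134 mm, top (bay floor) 30 mm above the bench. Two large bays (one holds a fixed brown bottle), three small (two hold fixed dropper bottles).
- crank_grip (a point): Crank grip above the roof: upright round metal pin, 18 mm diameter, from 220 mm (black hand wheel, radius 60 mm) to 266 mm above the bench, 46 mm from the axis. The point is on the pin's centre line, 246 mm above the bench. Turns with the tray; stands across the axis from the empty large bay.
- bay (a point): Floor centre of the empty large bay, 95 mm from the axis, 30 mm above the bench; turns with the tray. The bay is square, 56 mm inside (small bays: 38 mm), with side and back walls 22 mm high and 4 mm thick and a lip 6 mm high on the outer side.
- reagent_bottle: The bottle to load: round brown glass bottle with white screw cap, 48 mm diameter, 108 mm tall, 0.1 to 0.21 kg, loose, standing. The straight body goes up to about 65 mm, then narrows to the cap. Origin at the centre of its underside, z up its axis.
- white_bottle: White round plastic bottle with cap, 37 mm diameter, 90 mm tall, loose, standing; not to be moved. Origin at the centre of its underside.
- beaker: Clear glass beaker, 55 mm diameter, 69 mm tall, loose, standing; not to be moved. Origin at the centre of its underside.
Mind the look-alikes: they are no part of the job. Leave any red look-alike of the reagent_bottle alone.

How it is judged:
On the way, in this order (a step that is already met when the one before it is completed fails the run):
1. the empty large bay stands in the loading gap (within 0.25 rad) while the bottle is still outside the carousel ((value of joint rotor between -0.25 and 0.25 rad or value of joint rotor between 6.033 and 6.533 rad) and horizontal distance between reagent_bottle and carousel above 0.16 m), for 0.2 s.
2. the bottle stands in the empty large bay (horizontal distance between reagent_bottle and bay below 0.01 m and z of reagent_bottle in the frame of bay below 0.004 m and angle between reagent_bottle's own z axis and vertical below 0.08 rad), for 0.2 s.
At the end, for the whole second after the job is handed in: The brown bottle stands upright (within 0.08 rad), at rest, on the floor of the empty large bay (within 4 mm in height, 10 mm of its centre), that bay stands in the loading gap (its centre within 26 mm of the gap's middle), and the white bottle and the beaker are within 30 mm of where they stood (all of step 2 and z of reagent_bottle in the frame of bay above -0.004 m and linear speed of reagent_bottle below 0.02 m/s and horizontal distance between bay and gap_mid below 0.026 m and distance of each of white_bottle, beaker from where it was at the start of the episode below 0.03 m); the robot touches nothing.
It fails at once if the brown bottle is tipped by more than 0.6 rad (angle between reagent_bottle's own z axis and vertical above 0.6 rad).
It fails at once if the white bottle or the beaker is moved by more than 50 mm or knocked over (distance of any of white_bottle, beaker from where it was at the start of the episode above 0.05 m or angle between any of white_bottle, beaker's own z axis and vertical above 0.5 rad).
It also fails if it takes over 64 s, if anything falls off the work surface, if the arm or the gripper's body presses on something with over 40 N, if the wrist force passes 120 N, or if a joint passes its speed limit or range.

ROBOT

A 7-joint arm with a two-finger parallel gripper is mounted at the origin on a cart in front of the work surface, level with it; the furniture and walls round the work are solid. World frame = base frame: x ahead of the robot, y to its left, z up, the work surface at z = 0. Lengths are in m, angles in rad, forces in N, time in s.
With the tool pointing down it reaches from about 0.425 to 0.825 m from the base axis. Payload 3.6 kg.
Tool frame: the origin (TCP) lies between the finger pads, 19 mm behind the fingertips; this is the grasp point; z points along the fingers, y is the line along which they close (so a half turn about z gives the same grasp; the last joint's range is limited). The gripper opens to 93 mm and grips with 3 to 60 N. Pads are 15 mm wide; open, the fingers measure 128 mm over their backs; the gripper's body (75 mm by 188 mm) begins 65 mm behind the grasp point.
Start: joints at [-1.133, 0.615, -0.013, 1.423, 0.008, 1.103, -0.04], TCP at [0.291, 0.581, 0.237] pointing down, gripper open.
Joint ranges: [-3.12, 3.12], [-0.3, 2.06], [-1.34, 1.32], [0.26, 2.42], [-1.36, 4.5], [0.01, 1.98], [-2.84, 2.84]. Speed limits (rad/s): [2.79, 2.79, 3.14, 3.14, 3.14, 3.14, 3.14].

INTERFACE

Orientations are given as a unit quaternion [x, y, z, w].
In Python, from plant import manip gives the robot as it stands.
- The arm moves only by the tool move_arm, never from a script. Its argument "targets" is a list of rows, each a list of 7 numbers: the shift along the tool's x, y, z in cm, then the turn, a rotation vector about the tool's x, y, z in rad, then the closure in counts, from 0 (fully open) to 255 (shut). A call has 1 to 10 rows; each row is the pose to reach, as a shift and turn from the pose commanded when the call began, along the tool's axes at that moment; what a row does not reach only later rows make up. A row lasts 1/10 s, in which the tool goes at most 50 mm and 8.59 degrees, less where a joint would pass 70% of its speed; a pose out of reach is approached as far as the arm can. A call with a gripper value outside its range is refused whole. The fingers move at their own pace and stop on an object; "newtons" is the grip in N (left out, the last holds). Time passes only in rows, so rows that repeat a pose let the fingers close. It gives the time, the measured TCP pose, the force, the opening and the grip force at its end, in the units of the state.
- manip.state(): the state, without advancing time (a new reading comes with each control period).
- manip.capture(name): name is "side" or "top"; returns (picture, depth): 420x560x3 uint8, red, green, blue; 420x560 float32, m along the optical axis (not along the pixel's ray), 0 where there is no reading.
- manip.get_calibration(name): a dict with "fov_y" (degrees; the focal length in pixels is half the picture's height over the tangent of half this angle, whatever the lens; pixels are square), "cx", "cy" (the principal point, pixels), "k1" (the pictures are not rectified: a ray, as slopes to the right and down, at radius r is drawn at 1 + k1 r^2 times it, then the intrinsics apply), "world_to_cam" (4x4, takes a point from world to camera coordinates). Camera axes: x right, y down, z forward; pixel columns grow to the right and rows downward; lengths in m; the calibration is good to about 2 mm. A picture is of the moment at which its call begins. get_calibration takes no time and is no camera call.
- manip.close_job(): hands the job in; it is judged then, once.
The state is a dict: "clock": time; "joint_positions": joint angles; "joint_vel": joint speeds; "joint_torque": joint torques, N m; "position": TCP position; "tool_rot": TCP orientation; "ft_force": force on the tool from outside, world axes, zero at the start; "moment": the same for the moment, N m; "opening": finger opening in m; "grasp_force": force on a finger pad.
Only numpy, scipy, OpenCV 4.12 (cv2) and the standard library are available. Lean on these libraries where they do the work, as an engineer would, in place of code of your own. Each camera call takes 0.05 s, during which the arm holds its last target. There are 200 camera calls.

## Working session

There is one attempt and no reset: what is moved stays moved. The work goes in short steps, Python scripts to look and compute and a tool call to move; the robot and the scene stay as the last step left them, time stands still between calls to the robot, and variables do not carry over. Pictures are saved under pics/ and viewed, at most 10 in all, crops included, and the job is handed in when it is done.

Besides the shell and the picture viewer there is one more tool, called after "Call:" by a JSON object that holds its "api" and its "payload". move_arm: Moves the arm, as the interface text tells. Its arguments: {"type":"object","properties":{"targets":{"type":"array","items":{"type":"array","items":{"type":"number"}}},"newtons":{"type":"number"}},"required":["targets"]}

```bash
mkdir -p pics; cat > h.py <<'E'
import numpy as np, cv2
from scipy.spatial.transform import Rotation as R
from plant import manip
def cap(n):
    im,d=manip.capture(n); np.savez(f'pics/{n}.npz',im=im,d=d); return im,d
def save(name,im): cv2.imwrite(f'pics/{name}.png',im[...,::-1])
def cal(n):
    c=manip.get_calibration(n); f=210/np.tan(np.radians(c['fov_y'])/2)
    return c,f
def rays(n,uv):
    c,f=cal(n); p=(np.atleast_2d(uv).astype(float)-[c['cx'],c['cy']])/f; s=p.copy()
    for _ in range(20): s=p/(1+c['k1']*(s**2).sum(1,keepdims=True))
    T=np.linalg.inv(c['world_to_cam']); return T[:3,3],np.c_[s,np.ones(len(s))]@T[:3,:3].T
def at_z(n,uv,z):
    o,r=rays(n,uv); return o+r*((z-o[2])/r[:,2])[:,None]
def at_d(n,uv,d):
    o,r=rays(n,uv); return o+r*np.asarray(d).reshape(-1,1)
def proj(n,P):
    c,f=cal(n); q=np.c_[np.atleast_2d(P),np.ones(len(np.atleast_2d(P)))]@c['world_to_cam'].T
    s=q[:,:2]/q[:,2:3]; s=s*(1+c['k1']*(s**2).sum(1,keepdims=True)); return s*f+[c['cx'],c['cy']]
def cloud(n,d):
    v,u=np.mgrid[:420,:560]; return at_d(n,np.c_[u.ravel(),v.ravel()],d.ravel()).reshape(420,560,3)
E
python3 - <<'E'
from h import *
for n in('top','side'):
    im,d=cap(n); save(n+'0',im); c,f=cal(n); print(n,f,c['k1'],np.linalg.inv(c['world_to_cam'])[:3].round(3).tolist(),(d==0).mean())
print(manip.state())
E
```

```text
top 421.9833866513834 -0.1022576232366114 [[0.013, -0.992, 0.123, 0.326], [-1.0, -0.014, -0.01, 0.03], [0.011, -0.123, -0.992, 1.405]] 0.004238945578231293
side 464.3020638273548 -0.060954428341954324 [[-0.131, -0.486, 0.864, -0.667], [-0.991, 0.061, -0.116, 0.171], [0.004, -0.872, -0.49, 0.812]] 0.003979591836734694
{'clock': 0.1, 'joint_positions': array([-1.13254292,  0.61582091, -0.0126386 ,  1.42470254,  0.00812426,
        1.1033894 , -0.04039286]), 'joint_vel': array([ 7.06579859e-05, -2.17699440e-03,  6.33111210e-04, -1.27709215e-03,
        4.53765187e-04,  8.75794447e-04,  1.46900157e-03]), 'joint_torque': array([ 9.38850753e-04, -4.60043299e+01,  2.09680586e-01, -1.66247284e+01,
       -6.12209109e-02,  1.69054535e-02,  9.87452722e-05]), 'position': array([0.29102337, 0.58048152, 0.2364099 ]), 'tool_rot': array([ 2.30241530e-01,  9.73132853e-01, -1.10835391e-03, -2.43796017e-04]), 'ft_force': array([ 0.00334304, -1.17572128, -0.05860168]), 'moment': array([-0.02360051, -0.04717868,  0.00197352]), 'grasp_force': 0.0, 'opening': 0.09298565311337542}
```

View pics/top0.png

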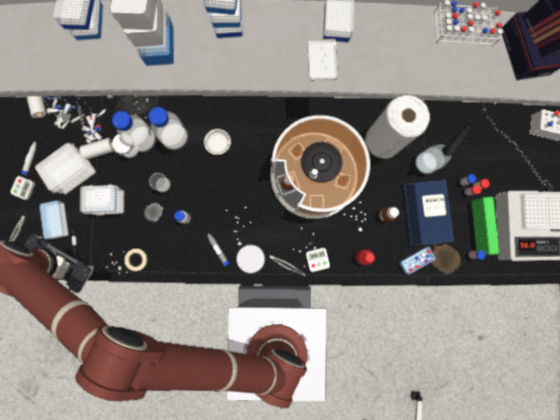

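View pics/side0.png

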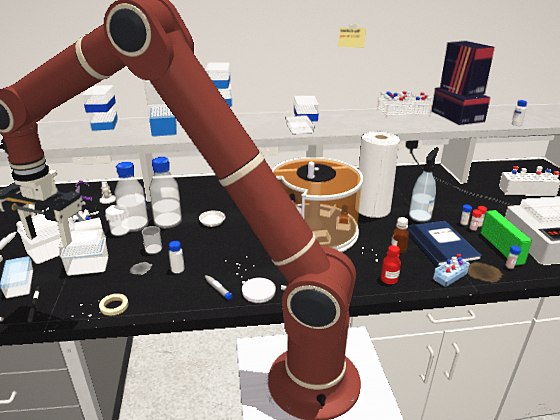

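The top view shows the brown bottle at about (392,213), its red look-alike at (366,257), the carousel at about (321,165) with its gap towards the lower left (285,190), and the crank pin near (313,174). The white bottle (182,217) and the beaker (153,212) are far off to the left.

```bash
python3 - <<'E'
from h import *
z=np.load('pics/top.npz'); im,d=z['im'],z['d']
a=cv2.resize(im[100:240,255:415],None,fx=3.75,fy=3.75,interpolation=cv2.INTER_CUBIC)
save('crop0',a)
P=cloud('top',d)
X,Y,Z=P[...,0],P[...,1],P[...,2]
v,u=np.mgrid[:420,:560]
# fit circle on opaque base edge/roof
for lo,hi in((.19,.215),(.216,.235),(.25,.28)):
    m=(u>265)&(u<375)&(v>110)&(v<222)&(Z>lo)&(Z<hi); p=P[m]; print(lo,m.sum(),p.min(0).round(3),p.max(0).round(3),np.median(p,0).round(3))
m=(u>375)&(u<405)&(v>195)&(v<225)&(Z>.02); print(m.sum()); q=P[m]; print(q.min(0),q.max(0)); t=q[q[:,2]>q[:,2].max()-.008]; print(t.mean(0),np.ptp(t,axis=0))
z=np.load('pics/side.npz'); d=z['d'];Q=cloud('side',d)
m=(u>385)&(u<412)&(v>212)&(v<255)&(Q[...,2]>.01)&(Q[...,2]<.13);q=Q[m];print(len(q),np.median(q,0))
for lo in np.arange(.01,.12,.02):
    s=q[(q[:,2]>lo)&(q[:,2]<lo+.02)]; 
    if len(s): print(lo,len(s),s.min(0).round(3),s.max(0).round(3))
E
```

```text
0.19 5461 [ 0.449 -0.259  0.196] [0.735 0.028 0.215] [ 0.6   -0.13   0.206]
0.216 1280 [ 0.53  -0.175  0.216] [ 0.649 -0.058  0.235] [ 0.591 -0.118  0.223]
0.25 39 [ 0.543 -0.099  0.253] [ 0.559 -0.083  0.272] [ 0.55  -0.091  0.267]
236
[ 0.32633049 -0.37774429  0.02102027] [0.4803945  0.02994933 1.40508909]
[0.32633049 0.02994933 1.40508909] [0. 0. 0.]
568 [ 0.44444541 -0.35175137  0.06901921]
0.01 87 [ 0.433 -0.474  0.01 ] [ 0.646 -0.336  0.029]
0.03 94 [ 0.431 -0.38   0.03 ] [ 0.465 -0.335  0.05 ]
0.049999999999999996 108 [ 0.433 -0.381  0.05 ] [ 0.474 -0.336  0.07 ]
0.06999999999999999 92 [ 0.314 -0.377  0.07 ] [ 0.472 -0.266  0.09 ]
0.08999999999999998 176 [ 0.304 -0.372  0.09 ] [ 0.476 -0.265  0.11 ]
0.10999999999999997 11 [ 0.319 -0.364  0.11 ] [ 0.469 -0.277  0.112]
```

View pics/crop0.png

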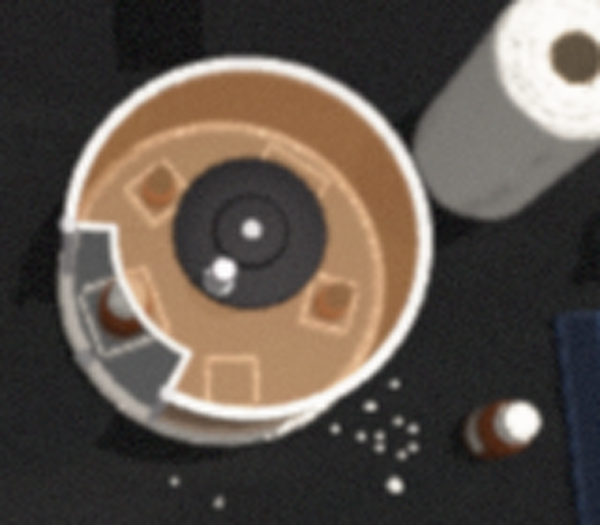

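The crop shows the crank pin at (224,269), almost over the gap, so a filled large bay stands there. The empty large bay is on the far side, and the notch corners are near (66,225), (110,228), (188,352) and (165,395). Next I'll get exact positions.

```bash
python3 - <<'E'
from h import *
z=np.load('pics/top.npz'); im,d=z['im'].astype(int),z['d']; P=cloud('top',d); v,u=np.mgrid[:420,:560]; Z=P[...,2]
full=lambda c:np.array(c)/3.75+[255,100]-.37
print('hub',at_z('top',full([251,229]),.23),'pin',at_z('top',full([224,269]),.266))
m=(u>265)&(u<375)&(v>110)&(v<222)&(Z>.218)&(Z<.226); 
c,_=cv2.minEnclosingCircle(P[m][:,:2].astype(np.float32)); print('wheel',c,_)
m=(u>265)&(u<375)&(v>110)&(v<222)&(Z>.202)&(Z<.211); print('roof',cv2.minEnclosingCircle(P[m][:,:2].astype(np.float32)))
C=np.array([.591,-.1165])
for k in([66,225],[110,228],[188,352],[165,395],[160,270],[120,270]):
    p=at_z('top',full(k),.206)[0]; e=p[:2]-C; print(k,p.round(4),np.hypot(*e).round(4),np.degrees(np.arctan2(e[1],e[0])).round(1))
p=P[(u>300)&(u<325)&(v>160)&(v<185)&(Z>.262)]; print('pintop',np.median(p,0),len(p))
# bottle cap: white blob
w=(im.min(2)>150)&(u>380)&(u<402)&(v>200)&(v<224); print('cap',w.sum(),at_z('top',[u[w].mean(),v[w].mean()],.106))
r=(im[...,0]>120)&(im[...,1]<70)&(u>352)&(u<378)&(v>245)&(v<270);pp=P[r];print('red',r.sum(),np.median(pp,0),at_z('top',[u[r].mean(),v[r].mean()],.08))
m=(u>360)&(u<430)&(v>95)&(v<160)&(Z>.2)&(Z<.4);print('roll',P[m].min(0),P[m].max(0))
z=np.load('pics/side.npz'); ims=z['im'].astype(int);Q=cloud('side',z['d'])
m=(ims[...,0]>ims[...,2]+20)&(u>385)&(u<412)&(v>225)&(v<255)&(Q[...,2]>.015)&(Q[...,2]<.06)&(abs(Q[...,1]+.357)<.03)&(Q[...,0]<.5)
q=Q[m];x=[np.median(q[:,0]),np.median(q[:,1])]
from scipy.optimize import least_squares
s=least_squares(lambda t:np.hypot(q[:,0]-t[0],q[:,1]-t[1])-.024,[.46,-.36],loss='soft_l1',f_scale=.002);print('bottle side',len(q),s.x,s.cost)
E
```

```text
hub [[ 0.59096992 -0.11662279  0.23      ]] pin [[ 0.55252289 -0.09215971  0.266     ]]
wheel (0.5902660489082336, -0.1172494888305664) 0.06044391915202141
roof ((0.5910320281982422, -0.11686798930168152), 0.1444985717535019)
[66, 225] [0.5971 0.0239 0.206 ] 0.1405 87.5
[110, 228] [ 0.5953 -0.0102  0.206 ] 0.1064 87.7
[188, 352] [ 0.4993 -0.0709  0.206 ] 0.1024 153.6
[165, 395] [ 0.4658 -0.0535  0.206 ] 0.1401 153.3
[160, 270] [ 0.5628 -0.0491  0.206 ] 0.0731 112.7
[120, 270] [ 0.5623 -0.0182  0.206 ] 0.1024 106.3
pintop [ 0.54992931 -0.09098294  0.26801784] 35
cap 76 [[ 0.46005327 -0.35813037  0.106     ]]
red 129 [ 0.32180726 -0.26929454  0.07157808] [[ 0.31986942 -0.27292899  0.08      ]]
roll [ 0.60327869 -0.43511511  0.20012485] [ 0.78779658 -0.23154128  0.28015299]
bottle side 156 [ 0.4612218  -0.36159572] 0.0002635618098582371
```

```bash
cat >> h.py <<'E'
C=np.array([.591,-.117]); G=np.radians(120.5); OUT=np.array([np.cos(G),np.sin(G),0])
def Rt(yaz,lean=0,flip=1):
    "tool y horizontal at azimuth yaz(deg); heading=yaz-90 (flip=1) or yaz+90"
    a=np.radians(yaz); y=np.array([np.cos(a),np.sin(a),0]); h=np.array([np.cos(a-flip*np.pi/2),np.sin(a-flip*np.pi/2),0]); L=np.radians(lean)
    z=h*np.sin(L)+np.array([0,0,-np.cos(L)]); return R.from_matrix(np.c_[np.cross(y,z),y,z])
def rows(*tg):
    s=manip.state(); R0=R.from_quat(s['tool_rot']); p0=s['position']
    print('t',round(s['clock'],2),'p',p0.round(4),'q',s['joint_positions'].round(2),'F',s['ft_force'].round(1),'open',round(s['opening'],4))
    for p,Rr in tg:
        Rr=R0 if Rr is None else Rr
        print((R0.inv().apply(np.array(p)-p0)*100).round(2).tolist(),(R0.inv()*Rr).as_rotvec().round(3).tolist())
E
python3 - <<'E'
from h import *
rows(([.42,.3,.36],None),([.551,-.0915,.36],Rt(-46.5)),([.551,-.0915,.25],Rt(-46.5)))
E
```

```text
t 0.1 p [0.291  0.5805 0.2364] q [-1.13  0.62 -0.01  1.42  0.01  1.1  -0.04] F [ 0.  -1.2 -0.1] open 0.093
[-24.1, -19.32, -12.31] [0.0, 0.0, 0.0]
[-53.35, -48.45, -12.25] [-0.001, 0.002, 1.918]
[-53.35, -48.43, -1.25] [-0.001, 0.002, 1.918]
```

Call:
{"api": "move_arm", "payload": {"targets": [[0, 0, -5, 0, 0, 0, 0], [0, 0, -10, 0, 0, 0, 0], [-4, -3, -12.3, 0, 0, 0.15, 0], [-8, -7, -12.3, 0, 0, 0.3, 0], [-11.5, -10, -12.3, 0, 0, 0.45, 0], [-15, -13.5, -12.3, 0, 0, 0.6, 0], [-18.5, -17, -12.3, 0, 0, 0.75, 0], [-22, -20, -12.3, 0, 0, 0.9, 0], [-25.5, -23.5, -12.3, 0, 0, 1.05, 0], [-29, -27, -12.3, 0, 0, 1.2, 0]]}}

```text
clock: 1.1
position: [0.4292, 0.2088, 0.3602]
tool_rot: [0.742, 0.671, -0.0, -0.0]
ft_force: [1.1, 0.4, 1.4]
opening: 0.0931
grasp_force: 0.0
```

```bash
python3 - <<'E'
from h import *
rows(([.551,-.0915,.36],Rt(-46.5)),([.551,-.0915,.25],Rt(-46.5)))
E
```

```text
t 1.1 p [0.4292 0.2088 0.3602] q [-0.78  0.24  0.36  1.7  -0.09  1.21 -0.49] F [1.1 0.4 1.4] open 0.0931
[-28.66, 15.12, 0.02] [-0.0, 0.0, 0.712]
[-28.66, 15.12, 11.02] [-0.0, 0.0, 0.712]
```

Call:
{"api": "move_arm", "payload": {"targets": [[-4, 2, 0, 0, 0, 0.1, 0], [-8, 4, 0, 0, 0, 0.2, 0], [-12, 6.2, 0, 0, 0, 0.3, 0], [-16, 8.4, 0, 0, 0, 0.4, 0], [-20, 10.5, 0, 0, 0, 0.5, 0], [-24, 12.5, 0, 0, 0, 0.6, 0], [-27, 14, 0, 0, 0, 0.7, 0], [-27, 14, 0, 0, 0, 0.71, 0], [-27, 14, 0, 0, 0, 0.71, 0], [-27, 14, 0, 0, 0, 0.71, 0]]}}

```text
clock: 2.1
position: [0.543, -0.0692, 0.36]
tool_rot: [0.927, 0.376, -0.0, -0.001]
ft_force: [0.6, 0.1, -0.6]
opening: 0.0931
grasp_force: 0.0
```

```bash
python3 - <<'E'
from h import *
rows(([.551,-.0915,.36],Rt(-46.5)),([.551,-.0915,.25],Rt(-46.5)))
E
```

```text
t 2.1 p [ 0.543  -0.0692  0.36  ] q [-0.32  0.4   0.62  1.53 -0.24  1.29 -0.47] F [ 0.6  0.1 -0.6] open 0.0931
[-0.98, 2.16, -0.0] [-0.002, -0.0, 0.011]
[-0.98, 2.18, 11.0] [-0.002, -0.0, 0.011]
```

Call:
{"api": "move_arm", "payload": {"targets": [[-1, 2.2, 0, 0, 0, 0.01, 0], [-1, 2.2, 4, 0, 0, 0.01, 0], [-1, 2.2, 8, 0, 0, 0.01, 0], [-1, 2.2, 11, 0, 0, 0.01, 0], [-1, 2.2, 11, 0, 0, 0.01, 0], [-1, 2.2, 11, 0, 0, 0.01, 150], [-1, 2.2, 11, 0, 0, 0.01, 255], [-1, 2.2, 11, 0, 0, 0.01, 255], [-1, 2.2, 11, 0, 0, 0.01, 255], [-1, 2.2, 11, 0, 0, 0.01, 255]], "newtons": 25}}

```text
clock: 3.1
position: [0.5516, -0.0939, 0.2512]
tool_rot: [0.929, 0.37, 0.001, 0.0]
ft_force: [-0.2, 0.2, -0.0]
opening: 0.0578
grasp_force: 0.0
```

```bash
python3 - <<'E'
from h import *
a0=147.5
rows(*[([C[0]+.046*np.cos(np.radians(a)),C[1]+.046*np.sin(np.radians(a)),.25],None) for a in np.arange(155,302,8)])
im,d=cap('top'); save('crop1',cv2.resize(im[100:240,255:415],None,fx=3.75,fy=3.75,interpolation=cv2.INTER_CUBIC))
E
```

```text
t 3.1 p [ 0.5516 -0.0939  0.2512] q [-0.24  0.51  0.58  1.69 -0.32  1.04 -0.37] F [-0.2  0.2 -0. ] open 0.0578
[-0.42, 0.11, 0.12] [0.0, 0.0, 0.0]
[-0.99, 0.39, 0.12] [0.0, 0.0, 0.0]
[-1.53, 0.74, 0.12] [0.0, 0.0, 0.0]
[-2.01, 1.17, 0.12] [0.0, 0.0, 0.0]
[-2.42, 1.66, 0.12] [0.0, 0.0, 0.0]
[-2.77, 2.2, 0.12] [0.0, 0.0, 0.0]
[-3.03, 2.78, 0.12] [0.0, 0.0, 0.0]
[-3.21, 3.4, 0.12] [0.0, 0.0, 0.0]
[-3.31, 4.03, 0.13] [0.0, 0.0, 0.0]
[-3.31, 4.68, 0.13] [0.0, 0.0, 0.0]
[-3.23, 5.31, 0.13] [0.0, 0.0, 0.0]
[-3.05, 5.93, 0.13] [0.0, 0.0, 0.0]
[-2.8, 6.52, 0.13] [0.0, 0.0, 0.0]
[-2.46, 7.06, 0.13] [0.0, 0.0, 0.0]
[-2.05, 7.56, 0.13] [0.0, 0.0, 0.0]
[-1.58, 7.99, 0.13] [0.0, 0.0, 0.0]
[-1.05, 8.35, 0.13] [0.0, 0.0, 0.0]
[-0.47, 8.64, 0.13] [0.0, 0.0, 0.0]
[0.14, 8.84, 0.13] [0.0, 0.0, 0.0]
```

View pics/crop1.png

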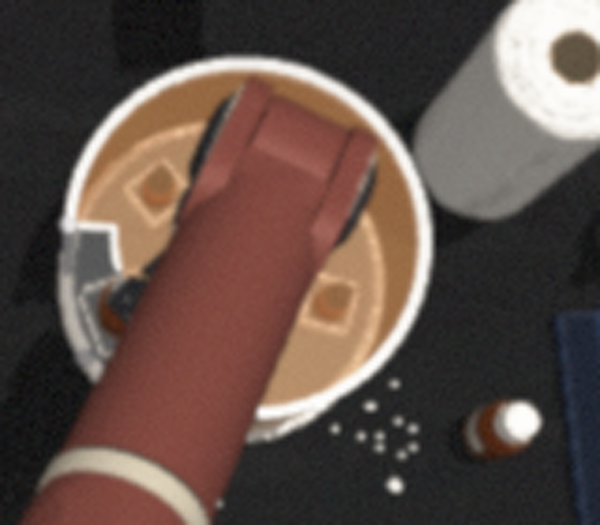

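The picture shows the arm hiding the wheel, and the tray has not moved: the bays are where they were. The fingers are still closing, so I'll finish the grip.

Call:
{"api": "move_arm", "payload": {"targets": [[0, 0, 0, 0, 0, 0, 255], [0, 0, 0, 0, 0, 0, 255], [0, 0, 0, 0, 0, 0, 255], [0, 0, 0, 0, 0, 0, 255], [0, 0, 0, 0, 0, 0, 255], [0, 0, 0, 0, 0, 0, 255], [0, 0, 0, 0, 0, 0, 255]], "newtons": 25}}

```text
clock: 3.85
position: [0.5513, -0.0939, 0.2504]
tool_rot: [0.929, 0.369, -0.0, 0.0]
ft_force: [1.1, -0.7, -0.7]
opening: 0.0179
grasp_force: 25.0
```

```bash
python3 - <<'E'
from h import *
rows(*[([C[0]+.046*np.cos(np.radians(a)),C[1]+.046*np.sin(np.radians(a)),.251],None) for a in np.arange(146,302,7.75)])
s=manip.state(); print(s['grasp_force'])
E
```

```text
t 3.85 p [ 0.5513 -0.0939  0.2504] q [-0.24  0.51  0.58  1.69 -0.32  1.04 -0.37] F [ 1.1 -0.7 -0.7] open 0.0179
[0.29, -0.08, -0.06] [0.0, 0.0, 0.0]
[-0.3, 0.09, -0.06] [0.0, 0.0, 0.0]
[-0.87, 0.35, -0.06] [0.0, 0.0, 0.0]
[-1.4, 0.68, -0.06] [0.0, 0.0, 0.0]
[-1.88, 1.08, -0.06] [0.0, 0.0, 0.0]
[-2.3, 1.53, -0.06] [0.0, 0.0, 0.0]
[-2.65, 2.05, -0.06] [0.0, 0.0, 0.0]
[-2.93, 2.6, -0.06] [0.0, 0.0, 0.0]
[-3.14, 3.19, -0.06] [0.0, 0.0, 0.0]
[-3.26, 3.8, -0.06] [0.0, 0.0, 0.0]
[-3.3, 4.42, -0.06] [0.0, 0.0, 0.0]
[-3.26, 5.04, -0.06] [0.0, 0.0, 0.0]
[-3.13, 5.65, -0.06] [0.0, 0.0, 0.0]
[-2.92, 6.23, -0.06] [0.0, 0.0, 0.0]
[-2.64, 6.78, -0.06] [0.0, 0.0, 0.0]
[-2.28, 7.29, -0.06] [0.0, 0.0, 0.0]
[-1.86, 7.75, -0.06] [0.0, 0.0, 0.0]
[-1.38, 8.15, -0.06] [0.0, 0.0, 0.0]
[-0.85, 8.47, -0.06] [0.0, 0.0, 0.0]
[-0.28, 8.73, -0.06] [0.0, 0.0, 0.0]
[0.31, 8.9, -0.06] [0.0, 0.0, 0.0]
24.999985098838806
```

Call:
{"api": "move_arm", "payload": {"targets": [[-0.5, 0.15, 0, 0, 0, 0, 255], [-1.05, 0.4, 0, 0, 0, 0, 255], [-1.6, 0.75, 0, 0, 0, 0, 255], [-2.05, 1.1, 0, 0, 0, 0, 255], [-2.45, 1.55, 0, 0, 0, 0, 255], [-2.8, 2.1, 0, 0, 0, 0, 255], [-3.1, 2.65, 0, 0, 0, 0, 255], [-3.3, 3.2, 0, 0, 0, 0, 255], [-3.4, 3.85, 0, 0, 0, 0, 255], [-3.45, 4.45, 0, 0, 0, 0, 255]]}}

```text
clock: 4.85
position: [0.5467, -0.1543, 0.2503]
tool_rot: [0.93, 0.367, -0.01, -0.003]
ft_force: [-16.8, -5.1, 8.4]
opening: 0.013
grasp_force: 24.0
```

```bash
python3 - <<'E'
from h import *
rows(*[([C[0]+.046*np.cos(np.radians(a)),C[1]+.046*np.sin(np.radians(a)),.251],None) for a in np.arange(223.5,306,7.75)])
s=manip.state(); print(s['grasp_force']); p=s['position'][:2]-C; print(np.hypot(*p),np.degrees(np.arctan2(p[1],p[0]))%360)
E
```

```text
t 4.85 p [ 0.5467 -0.1543  0.2503] q [-0.13  0.53  0.58  1.65 -0.31  1.08 -0.27] F [-16.8  -5.1   8.4] open 0.013
[1.18, 0.34, -0.1] [0.0, 0.0, 0.0]
[1.23, 0.96, -0.11] [0.0, 0.0, 0.0]
[1.36, 1.57, -0.12] [0.0, 0.0, 0.0]
[1.57, 2.15, -0.13] [0.0, 0.0, 0.0]
[1.85, 2.7, -0.14] [0.0, 0.0, 0.0]
[2.21, 3.21, -0.15] [0.0, 0.0, 0.0]
[2.64, 3.66, -0.16] [0.0, 0.0, 0.0]
[3.12, 4.06, -0.18] [0.0, 0.0, 0.0]
[3.65, 4.38, -0.19] [0.0, 0.0, 0.0]
[4.22, 4.63, -0.2] [0.0, 0.0, 0.0]
[4.81, 4.8, -0.21] [0.0, 0.0, 0.0]
23.97674862295389
0.05789457742388786 220.06347515298268
```

The pin slid along the pads towards tool +x (opening 13 mm). I'll open, recentre on the pin, re-grip, and turn the tool along with the crank from now on.

Call:
{"api": "move_arm", "payload": {"targets": [[0, 0, 0, 0, 0, 0, 80], [0, 0, 0, 0, 0, 0, 80], [0, 0, 0, 0, 0, 0, 80], [0.5, 0, 0, 0, 0, 0, 80], [1, 0, 0, 0, 0, 0, 80], [1.2, 0.1, 0, 0, 0, 0, 80], [1.2, 0.1, 0, 0, 0, 0, 80]]}}

```text
clock: 5.55
position: [0.5668, -0.1416, 0.2503]
tool_rot: [0.929, 0.37, 0.0, 0.0]
ft_force: [0.1, 0.5, 0.8]
opening: 0.0622
grasp_force: 0.0
```

```bash
python3 - <<'E'
from h import *
rows(([.5565,-.145,.25],Rt(-49)))
im,d=cap('side'); save('side1',cv2.resize(im[140:260,250:400],None,fx=4,fy=4,interpolation=cv2.INTER_CUBIC))
E
```

```text
t 5.55 p [ 0.5668 -0.1416  0.2503] q [-0.15  0.55  0.57  1.62 -0.33  1.07 -0.29] F [0.1 0.5 0.8] open 0.0622
[-0.98, -0.46, 0.03] [0.0, -0.0, 0.043]
```

View pics/side1.png

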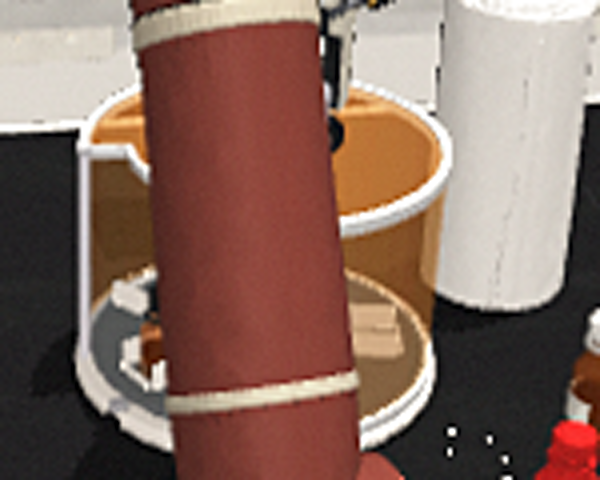

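Call:
{"api": "move_arm", "payload": {"targets": [[-0.5, -0.2, 0, 0, 0, 0.04, 80], [-0.9, -0.4, 0, 0, 0, 0.04, 80], [-0.9, -0.4, 0, 0, 0, 0.04, 255], [-0.9, -0.4, 0, 0, 0, 0.04, 255], [-0.9, -0.4, 0, 0, 0, 0.04, 255], [-0.9, -0.4, 0, 0, 0, 0.04, 255], [-0.9, -0.4, 0, 0, 0, 0.04, 255], [-0.9, -0.4, 0, 0, 0, 0.04, 255], [-0.9, -0.4, 0, 0, 0, 0.04, 255], [-0.9, -0.4, 0, 0, 0, 0.04, 255]], "newtons": 35}}

```text
clock: 6.6
position: [0.5576, -0.1467, 0.2505]
tool_rot: [0.937, 0.35, 0.001, 0.001]
ft_force: [3.6, -3.5, -3.4]
opening: 0.0174
grasp_force: 35.0
```

```bash
python3 - <<'E'
from h import *
s=manip.state(); p=s['position'][:2]-C; print(np.hypot(*p),np.degrees(np.arctan2(p[1],p[0]))%360)
a0=219
rows(*[([C[0]+.046*np.cos(np.radians(a)),C[1]+.046*np.sin(np.radians(a)),.25],Rt(a+90)) for a in np.arange(a0,304,7.5)])
E
```

```text
0.044696953582124256 221.71566732567388
t 6.6 p [ 0.5576 -0.1467  0.2505] q [-0.15  0.54  0.59  1.64 -0.33  1.06 -0.32] F [ 3.6 -3.5 -3.4] open 0.0174
[-0.13, -0.22, 0.05] [0.003, -0.0, 0.035]
[-0.11, 0.38, 0.05] [0.003, 0.0, -0.096]
[-0.01, 0.98, 0.05] [0.003, 0.0, -0.226]
[0.16, 1.56, 0.05] [0.003, 0.001, -0.357]
[0.41, 2.1, 0.05] [0.003, 0.001, -0.488]
[0.72, 2.62, 0.05] [0.003, 0.001, -0.619]
[1.1, 3.08, 0.06] [0.003, 0.001, -0.75]
[1.54, 3.49, 0.06] [0.003, 0.001, -0.881]
[2.03, 3.85, 0.06] [0.003, 0.001, -1.012]
[2.56, 4.13, 0.06] [0.003, 0.002, -1.143]
[3.12, 4.34, 0.06] [0.003, 0.002, -1.274]
[3.71, 4.48, 0.06] [0.002, 0.002, -1.405]
```

Call:
{"api": "move_arm", "payload": {"targets": [[-0.1, 0.4, 0, 0, 0, -0.1, 255], [0, 1, 0, 0, 0, -0.22, 255], [0.15, 1.55, 0, 0, 0, -0.35, 255], [0.4, 2.1, 0, 0, 0, -0.48, 255], [0.7, 2.6, 0, 0, 0, -0.61, 255], [1.1, 3.1, 0, 0, 0, -0.74, 255], [1.55, 3.5, 0, 0, 0, -0.87, 255], [2.05, 3.85, 0, 0, 0, -1, 255], [2.55, 4.15, 0, 0, 0, -1.13, 255], [3.05, 4.35, 0, 0, 0, -1.25, 255]]}}

```text
clock: 7.6
position: [0.6088, -0.159, 0.2505]
tool_rot: [0.553, 0.833, -0.0, 0.0]
ft_force: [2.2, -2.0, -2.0]
opening: 0.0174
grasp_force: 35.0
```

```bash
python3 - <<'E'
from h import *
s=manip.state(); p=s['position'][:2]-C; print(np.hypot(*p),np.degrees(np.arctan2(p[1],p[0]))%360)
rows(*[([C[0]+.046*np.cos(np.radians(a)),C[1]+.046*np.sin(np.radians(a)),.25],Rt(a+90)) for a in (294,300.5,302)])
E
```

```text
0.04557517028271877 292.9245295018467
t 7.6 p [ 0.6088 -0.159   0.2505] q [ 0.08  0.58  0.24  1.48 -0.14  1.1   0.75] F [ 2.2 -2.  -2. ] open 0.0174
[-0.04, 0.09, 0.05] [0.0, 0.001, -0.019]
[-0.0, 0.61, 0.05] [0.0, 0.001, -0.133]
[0.02, 0.73, 0.05] [0.0, 0.001, -0.159]
```

Call:
{"api": "move_arm", "payload": {"targets": [[0, 0.4, 0, 0, 0, -0.08, 255], [0, 0.6, 0, 0, 0, -0.13, 255], [0, 0.6, 0, 0, 0, -0.13, 255], [0, 0.6, 0, 0, 0, -0.13, 255], [0, 0.6, 0, 0, 0, -0.13, 80], [0, 0.6, 0, 0, 0, -0.13, 80], [0, 0.6, 0, 0, 0, -0.13, 80], [0, 0.6, -4, 0, 0, -0.13, 40], [0, 0.6, -8, 0, 0, -0.13, 0], [0, 0.6, -11, 0, 0, -0.13, 0]]}}

```text
clock: 8.6
position: [0.6139, -0.156, 0.3631]
tool_rot: [0.499, 0.867, 0.0, 0.001]
ft_force: [0.0, -0.0, -0.3]
opening: 0.0606
grasp_force: 0.0
```

```bash
python3 - <<'E'
from h import *
rows(([.461,-.36,.30],Rt(60)),([.461,-.36,.30],Rt(-120)),([.461,-.36,.052],Rt(60)))
E
```

```text
t 8.6 p [ 0.6139 -0.156   0.3631] q [ 0.09  0.51  0.22  1.27 -0.11  1.37  0.83] F [ 0.  -0.  -0.3] open 0.0606
[-9.96, -23.47, 6.29] [0.001, 0.001, -0.521]
[-9.96, -23.47, 6.29] [0.002, -0.001, 2.62]
[-9.94, -23.5, 31.09] [0.001, 0.001, -0.521]
```

```bash
python3 - <<'E'
from h import *
im,d=cap('top'); save('crop2',cv2.resize(im[100:240,255:415],None,fx=3.75,fy=3.75,interpolation=cv2.INTER_CUBIC))
rows(([.461,-.36,.24],Rt(5)),([.461,-.36,.055],Rt(5)))
P=cloud('top',d); v,u=np.mgrid[:420,:560]; m=(u>408)&(u<448)&(v>185)&(v<240); print('book',P[m].min(0),P[m].max(0))
E
```

```text
t 8.65 p [ 0.6158 -0.1567  0.3684] q [ 0.09  0.51  0.22  1.26 -0.11  1.37  0.83] F [-0.4 -0.6  3.4] open 0.0649
[-9.71, -23.7, 12.72] [0.01, 0.006, 0.439]
[-9.56, -23.85, 31.22] [0.01, 0.006, 0.439]
book [ 0.32633049 -0.58153266 -0.00139062] [0.56237085 0.02994933 1.40508909]
```

Call:
{"api": "move_arm", "payload": {"targets": [[-2, -4.5, 0, 0, 0, 0.05, 0], [-4, -9, 0, 0, 0, 0.1, 0], [-6, -13.5, 0, 0, 0, 0.15, 0], [-8, -18, 0, 0, 0, 0.25, 0], [-10, -22, 4, 0, 0, 0.35, 0], [-10, -23.5, 8, 0, 0, 0.44, 0], [-10, -23.5, 12, 0, 0, 0.44, 0], [-10, -23.5, 12, 0, 0, 0.44, 0], [-10, -23.5, 12, 0, 0, 0.44, 0], [-10, -23.5, 12, 0, 0, 0.44, 0]]}}

```text
clock: 9.65
position: [0.4628, -0.3609, 0.243]
tool_rot: [0.675, 0.737, 0.0, 0.002]
ft_force: [0.1, -0.5, -0.5]
opening: 0.0937
grasp_force: 0.0
```

```bash
python3 - <<'E'
from h import *
rows(([.461,-.36,.20],Rt(5)),([.461,-.36,.055],Rt(5)))
im,d=cap('top'); save('crop3',cv2.resize(im[100:240,255:415],None,fx=3.75,fy=3.75,interpolation=cv2.INTER_CUBIC))
E
```

```text
t 9.65 p [ 0.4628 -0.3609  0.243 ] q [ 0.41  0.52  0.34  1.62 -0.2   1.03  0.9 ] F [ 0.1 -0.5 -0.5] open 0.0937
[0.12, -0.19, 4.3] [0.004, 0.003, 0.001]
[0.16, -0.24, 18.8] [0.004, 0.003, 0.001]
```

View pics/crop3.png

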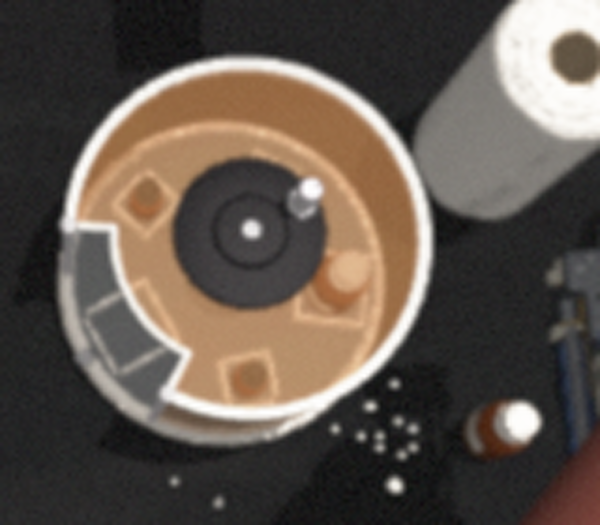

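```bash
python3 - <<'E'
from h import *
z=np.load('pics/top.npz');d=z['d'];P=cloud('top',d); v,u=np.mgrid[:420,:560]
p=P[(u>325)&(u<350)&(v>135)&(v<165)&(P[...,2]>.262)&(P[...,2]<.275)]; q=np.median(p,0); e=q[:2]-C; print('pin',q,len(p),np.degrees(np.arctan2(e[1],e[0]))%360)
full=lambda c:np.array(c)/3.75+[255,100]-.37
p=at_z('top',full([311,188]),.266)[0];e=p[:2]-C;print(p,np.hypot(*e),np.degrees(np.arctan2(e[1],e[0]))%360)
print('tcp px',proj('top',[[.463,-.361,.243],[.461,-.36,.106],[.461,-.36,.31]]),'bay->crop',(proj('top',[*C+.095*OUT[:2],.03])-[255,100])*3.75)
E
```

```text
pin [ 0.61227624 -0.15628699  0.26664277] 32 298.43817855344014
[ 0.61472666 -0.15688477  0.266     ] 0.04640850572409394 300.74757949855535
tcp px [[408.58498858 205.97604441]
 [394.03984636 211.52229022]
 [416.43363407 203.88511951]] bay->crop [[129.2669397  329.34731996]]
```

The pin is at about 300°, so the empty bay stands squarely in the gap; the crop shows it near (130,330). Next I'll pick up the bottle from above.

Call:
{"api": "move_arm", "payload": {"targets": [[0.15, -0.2, 4, 0, 0, 0, 0], [0.15, -0.2, 8, 0, 0, 0, 0], [0.15, -0.2, 12, 0, 0, 0, 0], [0.15, -0.2, 15, 0, 0, 0, 0], [0.15, -0.2, 17, 0, 0, 0, 0], [0.15, -0.2, 18.8, 0, 0, 0, 0], [0.15, -0.2, 18.8, 0, 0, 0, 0], [0.15, -0.2, 18.8, 0, 0, 0, 0], [0.15, -0.2, 18.8, 0, 0, 0, 255], [0.15, -0.2, 18.8, 0, 0, 0, 255]], "newtons": 20}}

```text
clock: 10.7
position: [0.4598, -0.3599, 0.054]
tool_rot: [0.676, 0.737, 0.0, 0.002]
ft_force: [0.0, -0.3, 0.8]
opening: 0.0812
grasp_force: 0.0
```

Call:
{"api": "move_arm", "payload": {"targets": [[0, 0, 0, 0, 0, 0, 255], [0, 0, 0, 0, 0, 0, 255], [0, 0, 0, 0, 0, 0, 255], [0, 0, 0, 0, 0, 0, 255], [0, 0, 0, 0, 0, 0, 255], [0, 0, 0, 0, 0, 0, 255]]}}

```text
clock: 11.3
position: [0.459, -0.3593, 0.0525]
tool_rot: [0.676, 0.737, 0.0, 0.0]
ft_force: [0.2, 0.3, 1.0]
opening: 0.0467
grasp_force: 20.0
```

```bash
python3 - <<'E'
from h import *
T=[*C+.25*OUT[:2]]; print(T)
rows(([.461,-.36,.20],Rt(5)),([.36,-.1,.20],Rt(30)),([*T,.20],Rt(30)),([*T,.057],Rt(30)))
E
```

```text
[np.float64(0.46411540925982386), np.float64(0.09840729011038142)]
t 11.3 p [ 0.459  -0.3593  0.0525] q [ 0.47  0.76  0.25  1.8  -0.3   0.61  0.98] F [0.2 0.3 1. ] open 0.0467
[-0.09, 0.19, -14.75] [0.0, 0.0, -0.001]
[26.68, -7.63, -14.75] [0.0, 0.0, -0.438]
[45.55, 4.44, -14.75] [0.0, 0.0, -0.438]
[45.55, 4.44, -0.45] [0.0, 0.0, -0.438]
```

Call:
{"api": "move_arm", "payload": {"targets": [[0, 0, -2, 0, 0, 0, 255], [0, 0, -5, 0, 0, 0, 255], [0, 0, -9, 0, 0, 0, 255], [1, -0.3, -13, 0, 0, 0, 255], [4, -1, -14.7, 0, 0, -0.05, 255], [8, -2.2, -14.7, 0, 0, -0.12, 255], [12, -3.4, -14.7, 0, 0, -0.2, 255], [16, -4.5, -14.7, 0, 0, -0.28, 255], [20, -5.6, -14.7, 0, 0, -0.34, 255], [24, -6.8, -14.7, 0, 0, -0.4, 255]]}}

```text
clock: 12.3
position: [0.3694, -0.1245, 0.1993]
tool_rot: [0.515, 0.857, -0.0, -0.0]
ft_force: [0.5, 0.5, -1.2]
opening: 0.0465
grasp_force: 20.0
```

```bash
python3 - <<'E'
from h import *
T=[.464,.0985]
rows(([*T,.20],Rt(30)),([*T,.054],Rt(30)))
E
```

```text
t 12.3 p [ 0.3694 -0.1245  0.1993] q [ 0.09  0.28  0.22  2.17 -0.1   0.7   0.87] F [ 0.5  0.5 -1.2] open 0.0465
[15.25, 18.82, -0.06] [-0.0, -0.0, -0.035]
[15.25, 18.82, 14.54] [-0.0, -0.0, -0.035]
```

Call:
{"api": "move_arm", "payload": {"targets": [[2.5, 3, 0, 0, 0, -0.01, 255], [5, 6, 0, 0, 0, -0.02, 255], [7.5, 9, 0, 0, 0, -0.02, 255], [10, 12, 0, 0, 0, -0.02, 255], [12.5, 15, 0, 0, 0, -0.02, 255], [14, 17.5, 0, 0, 0, -0.02, 255], [14, 17.5, 3, 0, 0, -0.02, 255], [14, 17.5, 6, 0, 0, -0.02, 255], [14, 17.5, 9, 0, 0, -0.02, 255], [14, 17.5, 9, 0, 0, -0.02, 255]]}}

```text
clock: 13.3
position: [0.4567, 0.079, 0.1064]
tool_rot: [0.508, 0.862, -0.003, -0.003]
ft_force: [-0.0, -0.0, -1.3]
opening: 0.0466
grasp_force: 20.0
```

```bash
python3 - <<'E'
from h import *
T=[.464,.0985]
rows(([*T,.054],Rt(30)))
im,d=cap('side'); save('side2',cv2.resize(im[130:330,130:400],(756,560)))
E
```

```text
t 13.3 p [0.4567 0.079  0.1064] q [-0.31  0.54  0.13  2.09 -0.13  0.53  0.42] F [-0.  -0.  -1.3] open 0.0466
[1.34, 1.63, 5.23] [-0.009, -0.003, -0.017]
```

View pics/side2.png

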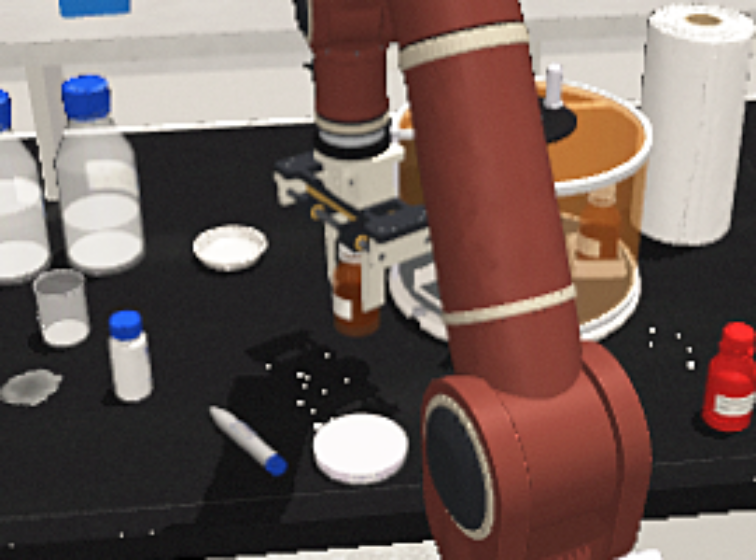

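The bottle hangs upright in the gripper, near (355,300) in the crop, with the ground ahead of the gap free. I'll set it down there.

```bash
python3 - <<'E'
from h import *
print(proj('top',[.464,.0985,0]),at_z('top',[[230,208],[250,215],[240,232]],0))
E
```

```text
[[248.89175698 211.91631997]] [[0.47625129 0.16204303 0.        ]
 [0.4537034  0.09459112 0.        ]
 [0.39645535 0.12676235 0.        ]]
```

Call:
{"api": "move_arm", "payload": {"targets": [[0.7, 0.8, 1.5, 0.01, 0, -0.01, 255], [1.35, 1.6, 3, 0.01, 0, -0.02, 255], [1.35, 1.6, 4.3, 0.01, 0, -0.02, 255], [1.35, 1.6, 4.8, 0.01, 0, -0.02, 255], [1.35, 1.6, 4.8, 0.01, 0, -0.02, 255], [1.35, 1.6, 4.8, 0.01, 0, -0.02, 255]]}}

```text
clock: 13.95
position: [0.4679, 0.0989, 0.0625]
tool_rot: [0.499, 0.866, -0.004, -0.002]
ft_force: [0.4, -0.4, -0.8]
opening: 0.0464
grasp_force: 20.0
```

```bash
python3 - <<'E'
from h import *
T=[.464,.0985]
rows(([*T,.0525],Rt(30)))
E
```

```text
t 13.95 p [0.4679 0.0989 0.0625] q [-0.33  0.63  0.11  2.08 -0.14  0.44  0.41] F [ 0.4 -0.4 -0.8] open 0.0464
[0.16, -0.35, 1.0] [-0.008, 0.001, 0.002]
```

Call:
{"api": "move_arm", "payload": {"targets": [[-1, 0, 0, 0, 0, 0, 255], [-1.8, 0, 0, -0.008, 0, 0, 255], [-1.8, 0, 0.5, -0.008, 0, 0, 255], [-1.8, 0, 0.8, -0.008, 0, 0, 255], [-1.8, 0, 0.9, -0.008, 0, 0, 255], [-1.8, 0, 0.9, -0.008, 0, 0, 255], [-1.8, 0, 0.9, -0.008, 0, 0, 255]]}}

```text
clock: 14.65
position: [0.4759, 0.0833, 0.0524]
tool_rot: [0.499, 0.867, -0.001, -0.001]
ft_force: [0.4, -1.5, 0.9]
opening: 0.0467
grasp_force: 20.0
```

```bash
python3 - <<'E'
from h import *
T=[*(C+.23*OUT[:2])]
rows(([*T,.0525],Rt(30.5)))
E
```

```text
t 14.65 p [0.4759 0.0833 0.0524] q [-0.28  0.65  0.09  2.08 -0.14  0.42  0.45] F [ 0.4 -1.5  0.9] open 0.0467
[-0.1, -0.24, -0.01] [-0.003, -0.0, -0.006]
```

Call:
{"api": "move_arm", "payload": {"targets": [[0, 0, 0, 0, 0, 0, 60], [0, 0, 0, 0, 0, 0, 0], [0, 0, 0, 0, 0, 0, 0], [0, 0, 0, 0, 0, 0, 0], [0, 0, 0, 0, 0, 0, 0], [0, 0, -2, 0, 0, 0, 0], [0, 0, -6, 0, 0, 0, 0], [0, 0, -10, 0, 0, 0, 0], [0, 0, -14, 0, 0, 0, 0], [0, 0, -14, 0, 0, 0, 0]]}}

```text
clock: 15.65
position: [0.4798, 0.0842, 0.1974]
tool_rot: [0.499, 0.867, 0.003, 0.004]
ft_force: [0.7, 0.4, -0.9]
opening: 0.0928
grasp_force: 0.0
```

```bash
python3 - <<'E'
from h import *
im,d=cap('top'); P=cloud('top',d); v,u=np.mgrid[:420,:560]
B=np.array([.4755,.083]); Rl=Rt(30.5,50); zt=Rl.apply([0,0,1])
g=np.array([*B,.050])-Rl.apply([0,0,.006]); print(g,zt)
rows((g-zt*.09+[0,0,.08],Rl),(g-zt*.09,Rl),(g,Rl))
E
```

```text
[0.47316722 0.08696028 0.05385673] [ 0.38879694 -0.66004623 -0.64278761]
t 15.7 p [0.4781 0.084  0.1949] q [-0.33  0.42  0.16  1.95 -0.09  0.78  0.4 ] F [ 1.1  0.3 -0.5] open 0.0932
[7.4, -0.32, 0.31] [0.001, -0.871, -0.008]
[7.41, -0.35, 8.31] [0.001, -0.871, -0.008]
[0.53, -0.33, 14.1] [0.001, -0.871, -0.008]
```

Call:
{"api": "move_arm", "payload": {"targets": [[1, 0, 0, 0, -0.1, 0, 0], [2, -0.1, 0, 0, -0.2, 0, 0], [3, -0.2, 0, 0, -0.3, 0, 0], [4, -0.3, 0, 0, -0.4, 0, 0], [5, -0.3, 0.3, 0, -0.5, 0, 0], [6, -0.3, 0.3, 0, -0.6, 0, 0], [7, -0.3, 0.3, 0, -0.7, 0, 0], [7.4, -0.3, 0.3, 0, -0.8, 0, 0], [7.4, -0.3, 0.3, 0, -0.87, -0.01, 0], [7.4, -0.3, 0.3, 0, -0.87, -0.01, 0]]}}

```text
clock: 16.7
position: [0.435, 0.1479, 0.1868]
tool_rot: [0.444, 0.79, -0.213, 0.365]
ft_force: [-0.4, 0.4, 0.1]
opening: 0.093
grasp_force: 0.0
```

```bash
python3 - <<'E'
from h import *
B=np.array([.4755,.083]); Rl=Rt(30.5,50); zt=Rl.apply([0,0,1])
g=np.array([*B,.050])-Rl.apply([0,0,.006])
rows((g-zt*.09,Rl),(g,Rl))
im,d=cap('top'); print(proj('top',[[.4755,.083,.108]])); save('top2',cv2.resize(im[110:290,150:390],(800,600)))
E
```

```text
t 16.7 p [0.435  0.1479 0.1868] q [-1.33  0.69  0.7   2.11  0.65  0.76 -0.7 ] F [-0.4  0.4  0.1] open 0.093
[5.56, 0.29, 5.06] [-0.002, -0.0, 0.015]
[5.55, 0.3, 14.06] [-0.002, -0.0, 0.015]
[[252.34135308 204.85910946]]
```

View pics/top2.png

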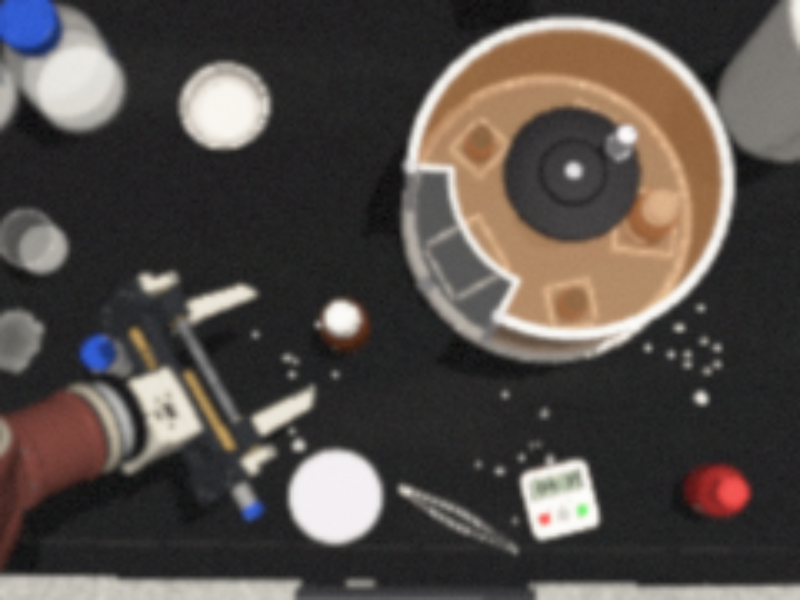

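The picture shows the bottle standing at (342,318), within a pixel of the prediction. The open fingers, with tips at (255,292) and (312,393), straddle the line to it, and the bay sits squarely in the gap at (465,255).

Call:
{"api": "move_arm", "payload": {"targets": [[1.2, 0.1, 3, 0, 0, 0.005, 0], [2.4, 0.2, 6, 0, 0, 0.01, 0], [3.6, 0.3, 9, 0, 0, 0.01, 0], [4.4, 0.3, 11, 0, 0, 0.01, 0], [4.8, 0.3, 12, 0, 0, 0.01, 0], [4.8, 0.3, 12, 0, 0, 0.01, 0], [4.8, 0.3, 12, 0, 0, 0.01, 0]]}}

```text
clock: 17.45
position: [0.4699, 0.0942, 0.0759]
tool_rot: [0.453, 0.786, -0.209, 0.365]
ft_force: [-0.1, 0.2, 0.0]
opening: 0.0927
grasp_force: 0.0
```

```bash
python3 - <<'E'
from h import *
B=np.array([.4755,.083]); Rl=Rt(30.5,50); zt=Rl.apply([0,0,1])
g=np.array([*B,.050])-Rl.apply([0,0,.006])
rows((g,Rl))
E
```

```text
t 17.45 p [0.4699 0.0942 0.0759] q [-1.21  0.96  0.75  2.18  0.75  0.39 -0.87] F [-0.1  0.2  0. ] open 0.0927
[1.18, -0.08, 2.02] [-0.003, -0.003, -0.006]
```

Call:
{"api": "move_arm", "payload": {"targets": [[0.6, -0.1, 1, 0, 0, 0, 0], [1.2, -0.1, 2, 0, 0, -0.005, 0], [1.2, -0.1, 2, 0, 0, -0.005, 0], [1.2, -0.1, 2, 0, 0, -0.005, 0], [1.2, -0.1, 2, 0, 0, -0.005, 255], [1.2, -0.1, 2, 0, 0, -0.005, 255], [1.2, -0.1, 2, 0, 0, -0.005, 255], [1.2, -0.1, 2, 0, 0, -0.005, 255], [1.2, -0.1, 2, 0, 0, -0.005, 255], [1.2, -0.1, 2, 0, 0, -0.005, 255]], "newtons": 20}}

```text
clock: 18.45
position: [0.4726, 0.088, 0.0533]
tool_rot: [0.45, 0.787, -0.21, 0.365]
ft_force: [0.1, -0.0, 0.7]
opening: 0.0491
grasp_force: 0.0
```

Call:
{"api": "move_arm", "payload": {"targets": [[0, 0, 0, 0, 0, 0, 255], [0, 0, 0, 0, 0, 0, 255], [0, 0, 0, 0, 0, 0, 255]]}}

```text
clock: 18.75
position: [0.4728, 0.0881, 0.0534]
tool_rot: [0.45, 0.787, -0.21, 0.365]
ft_force: [-0.3, 0.3, 0.1]
opening: 0.0465
grasp_force: 20.0
```

```bash
python3 - <<'E'
from h import *
s=manip.state(); p=s['position']; R0=R.from_quat(s['tool_rot']); print(s['grasp_force'],'tool y',R0.apply([0,1,0]).round(3))
B=np.array([.4755,.083]); e=p[:2]-B
perp=np.array([OUT[1],-OUT[0]]); print('tcp rel bottle out,lat',e@OUT[:2],e@perp,'z',p[2])
rows((p+[0,0,.045],None),(p+[0,0,.045]-.135*OUT,None))
E
```

```text
20.0006852298975 tool y [ 0.862  0.507 -0.002]
tcp rel bottle out,lat 0.005765338515236778 0.0002832076035394846 z 0.05335648549101893
t 18.75 p [0.4728 0.0881 0.0534] q [-1.2   1.03  0.76  2.19  0.76  0.33 -0.9 ] F [-0.3  0.3  0.1] open 0.0465
[-3.44, -0.01, -2.9] [0.0, 0.0, 0.0]
[-12.14, -0.0, 7.42] [0.0, 0.0, 0.0]
```

Call:
{"api": "move_arm", "payload": {"targets": [[-0.8, 0, -0.6, 0, 0, 0, 255], [-1.9, 0, -1.6, 0, 0, 0, 255], [-3.1, 0, -2.6, 0, 0, 0, 255], [-3.8, 0, -3.2, 0, 0, 0, 255], [-3.8, 0, -3.2, 0, 0, 0, 255], [-3.8, 0, -3.2, 0, 0, 0, 255]]}}

```text
clock: 19.35
position: [0.4726, 0.0883, 0.1027]
tool_rot: [0.45, 0.788, -0.21, 0.365]
ft_force: [-0.1, -0.5, -2.3]
opening: 0.0461
grasp_force: 20.0
```

```bash
python3 - <<'E'
from h import *
s=manip.state(); p=s['position']
D=C+.095*OUT[:2]+.0058*OUT[:2]
rows(([*D+.05*OUT[:2],.104],Rt(30.5,50)),([*D,.104],Rt(30.5,50)))
im,d=cap('side'); P=cloud('side',d)
im=im.copy(); b=[*(s['position'][:2]-.0058*OUT[:2])]; q=proj('side',[[*b,.05],[*b,.158]]); print(q)
u,v=q.mean(0).astype(int); save('side3',cv2.resize(im[v-70:v+70,u-90:u+90],None,fx=4,fy=4))
E
```

```text
t 19.35 p [0.4726 0.0883 0.1027] q [-1.2   0.9   0.76  2.19  0.76  0.43 -0.83] F [-0.1 -0.5 -2.3] open 0.0461
[-5.66, -0.21, 6.5] [-0.002, -0.004, 0.001]
[-8.89, -0.21, 10.32] [-0.002, -0.004, 0.001]
[[254.55604831 243.05654169]
 [253.80635416 211.28979896]]
```

View pics/side3.png

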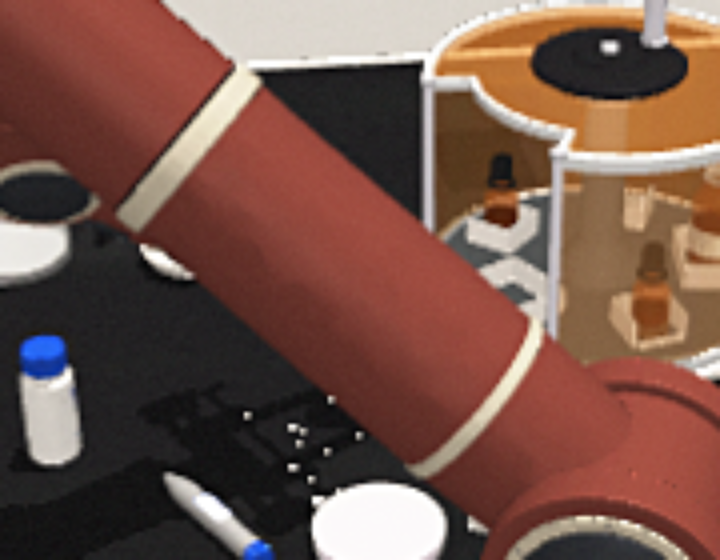

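The arm hides the bottle in the side view, so I'll check it numerically in the top view.

```bash
cat >> h.py <<'E'
def capfit(zt):
    im,d=cap('top'); im=im.astype(int); s=manip.state(); b=s['position'][:2]-.0058*OUT[:2]
    v,u=np.mgrid[:420,:560]; q=proj('top',[*b,zt])[0]
    w=(im.min(2)>140)&(np.hypot(u-q[0],v-q[1])<9); m=at_z('top',[u[w].mean(),v[w].mean()],zt)[0][:2]
    e=m-b; print('cap px',w.sum(),q.round(1),[u[w].mean().round(1),v[w].mean().round(1)],'err out,lat mm',(1000*e@OUT[:2]).round(1),(1000*e@np.array([OUT[1],-OUT[0]])).round(1)); return im
E
python3 - <<'E'
from h import *
capfit(.157)
E
```

```text
cap px 119 [251.6 203. ] [np.float64(250.9), np.float64(201.9)] err out,lat mm 0.3 3.8
```

Call:
{"api": "move_arm", "payload": {"targets": [[-1.4, 0, 1.6, 0, 0, 0, 255], [-2.8, -0.1, 3.2, 0, 0, 0, 255], [-4.2, -0.2, 4.8, 0, 0, 0, 255], [-5.6, -0.2, 6.5, 0, 0, 0, 255], [-5.6, -0.2, 6.5, 0, 0, 0, 255], [-5.6, -0.2, 6.5, 0, 0, 0, 255]]}}

```text
clock: 20.05
position: [0.5142, 0.013, 0.1032]
tool_rot: [0.45, 0.788, -0.211, 0.365]
ft_force: [0.6, 0.2, -1.2]
opening: 0.0466
grasp_force: 20.0
```

```bash
python3 - <<'E'
from h import *
D=C+.095*OUT[:2]+.0058*OUT[:2]
rows(([*D,.104],Rt(30.5,50)),([*D,.083],Rt(30.5,50)))
capfit(.159)
E
```

```text
t 20.05 p [0.5142 0.013  0.1032] q [-1.07  0.95  0.88  2.2   0.89  0.24 -0.82] F [ 0.6  0.2 -1.2] open 0.0466
[-3.3, 0.02, 3.78] [-0.003, -0.003, 0.002]
[-1.7, 0.03, 5.14] [-0.003, -0.003, 0.002]
cap px 118 [276.8 189.4] [np.float64(276.1), np.float64(188.6)] err out,lat mm 0.5 3.1
```

```bash
python3 - <<'E'
from h import *
z=np.load('pics/top.npz'); im,d=z['im'].astype(int),z['d']; P=cloud('top',d); s=manip.state(); b=s['position'][:2]-.0058*OUT[:2]
v,u=np.mgrid[:420,:560]; w=(np.hypot(P[...,0]-b[0],P[...,1]-b[1])<.025)&(P[...,2]>.150)&(P[...,2]<.17)
p=P[w]; L=np.array([OUT[1],-OUT[0]]); e=p[:,:2]-b; print(w.sum(),np.median(p[:,2]),(e@OUT[:2]).min(),(e@OUT[:2]).max(),(e@L).min(),(e@L).max())
g=im[182:196,268:286].min(2); print(g)
# bay floor edges: rotor check w/ pin and hub
q=P[(P[...,2]>.262)&(P[...,2]<.275)&(u>325)&(u<350)&(v>135)&(v<165)]; print(np.median(q,0))
E
```

```text
77 0.16014269930819225 -0.013068893207714526 0.015115805733416655 -0.014869185817917251 0.012549305523736922
[[132 159 195 207 211 212 204 175 139 112 122 136 132 124 112 101  91  90]
 [201 205 217 216 215 216 211 192 167 131 125 118 108  97  89  88  87  85]
 [218 217 216 218 210 201 188 162 144 126 117  98  92  89  87  83  88  85]
 [215 212 202 198 183 155 143 158 170 176 159 132 108  91  87  85  88  86]
 [202 185 155 132 116 123 169 220 232 234 223 205 169 120  91  86  88  86]
 [151 114  85  68  99 169 221 241 246 247 243 239 231 182 114  86  86  86]
 [ 82  53  38  62 133 219 238 246 249 248 248 246 243 225 152  93  83  87]
 [ 38  38  43  76 156 225 244 248 248 248 249 248 244 235 173 100  79  85]
 [ 25  33  42  83 160 224 244 247 248 248 248 247 240 228 169  94  75  83]
 [ 25  29  33  76 157 225 243 247 248 248 248 244 235 215 153  92  69  81]
 [ 25  26  22  63 135 197 228 243 246 245 245 240 230 201 137  75  63  82]
 [ 18  21  26  45  96 147 193 226 236 238 238 230 207 180 121  63  66  84]
 [ 21  23  24  24  72 112 144 172 207 220 215 204 169 135  86  51  72  84]
 [ 23  24  21  29  40  75 104 125 140 156 169 189 153  93  54  65  99  97]]
[ 0.61336948 -0.15710386  0.26643722]
```

Call:
{"api": "move_arm", "payload": {"targets": [[-0.8, 0, 1, 0, 0, 0, 255], [-1.7, 0, 2, 0, 0, 0, 255], [-2.5, 0, 2.9, 0, 0, 0, 255], [-3.3, 0, 3.8, 0, 0, 0, 255], [-3.3, 0, 3.8, 0, 0, 0, 255], [-3.3, 0, 3.8, 0, 0, 0, 255], [-3.3, 0, 3.8, 0, 0, 0, 255]]}}

```text
clock: 20.8
position: [0.5399, -0.0299, 0.1043]
tool_rot: [0.45, 0.788, -0.21, 0.365]
ft_force: [-0.8, 0.6, -0.5]
opening: 0.0462
grasp_force: 20.0
```

```bash
python3 - <<'E'
from h import *
D=C+.1008*OUT[:2]
rows(([*D,.104],Rt(30.5,50)),([*D,.083],Rt(30.5,50)))
im,d=cap('top'); q=proj('top',[*C+.095*OUT[:2],.06])[0]; print(q)
save('top4',cv2.resize(im[150:230,250:356],(795,600),interpolation=cv2.INTER_CUBIC))
E
```

```text
t 20.8 p [ 0.5399 -0.0299  0.1043] q [-0.99  0.99  0.95  2.19  0.96  0.14 -0.81] F [-0.8  0.6 -0.5] open 0.0462
[0.01, -0.02, 0.03] [-0.002, -0.004, 0.002]
[1.61, -0.01, 1.39] [-0.002, -0.004, 0.002]
[289.92259679 186.38725774]
```

View pics/top4.png

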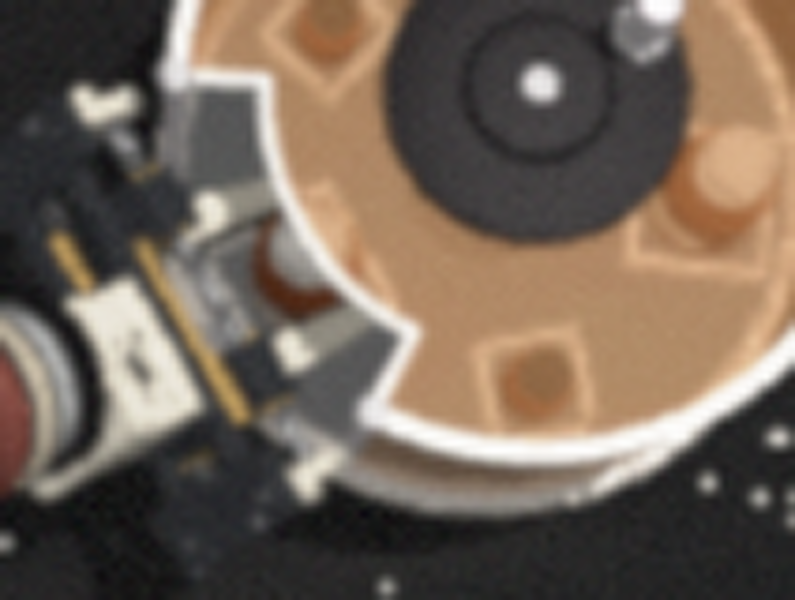

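The picture shows the bottle held upright below the roof edge at (300,260), centred over the bay, with the fingers evenly between the posts. Lowering now.

Call:
{"api": "move_arm", "payload": {"targets": [[0.4, 0, 0.3, 0, 0, 0, 255], [0.8, 0, 0.65, 0, 0, 0, 255], [1.1, 0, 0.95, 0, 0, 0, 255], [1.3, 0, 1.1, 0, 0, 0, 255], [1.3, 0, 1.1, 0, 0, 0, 255], [1.3, 0, 1.1, 0, 0, 0, 255]]}}

```text
clock: 21.45
position: [0.54, -0.0304, 0.0875]
tool_rot: [0.45, 0.787, -0.21, 0.365]
ft_force: [0.1, -0.7, -1.0]
opening: 0.0465
grasp_force: 20.0
```

```bash
python3 - <<'E'
from h import *
D=C+.1008*OUT[:2]
rows(([*D,.0834],Rt(30.5,50)))
E
```

```text
t 21.45 p [ 0.54   -0.0304  0.0875] q [-1.    1.05  0.97  2.19  0.95  0.09 -0.84] F [ 0.1 -0.7 -1. ] open 0.0465
[0.34, 0.0, 0.24] [-0.002, -0.002, 0.001]
```

Call:
{"api": "move_arm", "payload": {"targets": [[0.15, 0, 0.12, 0, 0, 0, 255], [0.3, 0, 0.22, 0, 0, 0, 255], [0.34, 0, 0.26, 0, 0, 0, 255], [0.34, 0, 0.26, 0, 0, 0, 255], [0.34, 0, 0.26, 0, 0, 0, 255], [0.34, 0, 0.26, 0, 0, 0, 255]]}}

```text
clock: 22.05
position: [0.54, -0.0302, 0.0834]
tool_rot: [0.45, 0.787, -0.21, 0.365]
ft_force: [0.1, 1.0, -0.1]
opening: 0.0467
grasp_force: 20.0
```

```bash
python3 - <<'E'
from h import *
D=C+.1008*OUT[:2]
rows(([*D,.0834],Rt(30.5,50)))
E
```

```text
t 22.05 p [ 0.54   -0.0302  0.0834] q [-1.    1.06  0.97  2.2   0.95  0.08 -0.85] F [ 0.1  1.  -0.1] open 0.0467
[0.01, -0.01, -0.01] [-0.002, -0.003, 0.001]
```

Call:
{"api": "move_arm", "payload": {"targets": [[0, 0, 0, 0, 0, 0, 105], [0, 0, 0, 0, 0, 0, 80], [0, 0, 0, 0, 0, 0, 80], [0, 0, 0, 0, 0, 0, 80], [0, 0, 0, 0, 0, 0, 80], [0, 0, -1, 0, 0, 0, 80], [0, 0, -3, 0, 0, 0, 80], [0, 0, -6, 0, 0, 0, 80], [0, 0, -10, 0, 0, 0, 80], [0, 0, -14, 0, 0, 0, 80]]}}

```text
clock: 23.05
position: [0.4848, 0.0624, 0.1745]
tool_rot: [0.45, 0.787, -0.211, 0.365]
ft_force: [1.4, 0.5, 0.3]
opening: 0.0639
grasp_force: 0.0
```

```bash
python3 - <<'E'
from h import *
rows(([.4,.2,.3],Rt(30.5,50)))
im,d=cap('top'); P=cloud('top',d); v,u=np.mgrid[:420,:560]
b=C+.095*OUT[:2]; L=np.array([OUT[1],-OUT[0]])
w=(np.hypot(P[...,0]-b[0],P[...,1]-b[1])<.04)&(P[...,2]>.125)&(P[...,2]<.15); p=P[w]; e=p[:,:2]-b
print(w.sum(),np.median(p[:,2]),(e@OUT[:2]).min(),(e@OUT[:2]).max(),(e@L).min(),(e@L).max())
q=P[(P[...,2]>.262)&(P[...,2]<.275)&(u>325)&(u<350)&(v>135)&(v<165)]; print('pin',np.median(q,0))
for n in('side',):
    im,d=cap(n); P=cloud(n,d); w=(np.hypot(P[...,0]-b[0],P[...,1]-b[1])<.04)&(P[...,2]>.05)&(P[...,2]<.15); print(w.sum())
    for lo in np.arange(.05,.145,.015):
        p=P[w&(P[...,2]>lo)&(P[...,2]<lo+.015)]
        if len(p)>3: e=p[:,:2]-b; print(lo.round(3),len(p),(p.mean(0)).round(3))
E
```

```text
t 23.05 p [0.4848 0.0624 0.1745] q [-1.16  0.73  0.77  2.17  0.8   0.56 -0.72] F [1.4 0.5 0.3] open 0.0639
[0.84, -0.4, -20.44] [-0.004, -0.003, 0.001]
38 0.13926157807375095 0.002893035070584635 0.016617792946885316 -0.012948169625843312 0.015771493126603163
pin [ 0.61302026 -0.15577323  0.26688155]
143
0.08 11 [ 0.53  -0.052  0.089]
0.095 29 [ 0.533 -0.046  0.102]
0.11 34 [ 0.534 -0.035  0.119]
0.125 61 [ 0.538 -0.033  0.135]
0.14 7 [ 0.541 -0.033  0.141]
```

The cap top is at 0.139 m (0.138 expected), within about 2 mm of the bay centre, and the pin is unchanged. The arm is clear, so I'll let it settle and hand in.

Call:
{"api": "move_arm", "payload": {"targets": [[0, 0, -3, 0, 0, 0, 80], [0, 0, -5, 0, 0, 0, 80], [0, 0, -5, 0, 0, 0, 80], [0, 0, -5, 0, 0, 0, 80], [0, 0, -5, 0, 0, 0, 80]]}}

```text
clock: 23.65
position: [0.4663, 0.0935, 0.2053]
tool_rot: [0.45, 0.787, -0.212, 0.365]
ft_force: [-0.1, -0.3, 0.6]
opening: 0.0636
grasp_force: 0.0
```

```bash
python3 -c "
from plant import manip
print(manip.close_job())"
```

```text
the job is handed in; nothing more can be done
None
```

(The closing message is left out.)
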